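Set four bisque tumblers on their kiln discs

TASK

Load the kiln shelf: stand each of the four handleless straight tumblers upright in the middle of its own clay disc, matched by size - the smallest tumbler on the smallest disc, and so on up to the largest on the largest. Set them down gently without dropping them, knock none over, and leave the mug and the bowl where they stand.

Things in the scene. Friction and masses are not known exactly. Their poses are not given: they have to be found in the camera images.
- tumbler_a: The smallest of four loose straight-sided tumblers of unglazed pinkish clay (no handle, open top): outer diameter 36 mm from 6 mm above the foot up to the rim, height 50 mm, wall 4 mm. Stands upright on the ware board, whose top is 12 mm above the bench. Origin: centre of its underside; z up along its axis.
- tumbler_b: The second smallest of four loose straight-sided tumblers of unglazed pinkish clay (no handle, open top): outer diameter 46 mm from 6 mm above the foot up to the rim, height 65 mm, wall 4 mm. Stands upright on the ware board, whose top is 12 mm above the bench. Origin: centre of its underside; z up along its axis.
- tumbler_c: The second largest of four loose straight-sided tumblers of unglazed pinkish clay (no handle, open top): outer diameter 56 mm from 6 mm above the foot up to the rim, height 80 mm, wall 4 mm. Stands upright on the ware board, whose top is 12 mm above the bench. Origin: centre of its underside; z up along its axis.
- tumbler_d: The largest of four loose straight-sided tumblers of unglazed pinkish clay (no handle, open top): outer diameter 66 mm from 6 mm above the foot up to the rim, height 95 mm, wall 4 mm. Stands upright on the ware board, whose top is 12 mm above the bench. Origin: centre of its underside; z up along its axis.
- disc_a: The smallest of four flat round brown clay setter discs: diameter 50 mm, 10 mm thick, stuck down on the pale square kiln shelf (310 mm square, its top 18 mm above the bench), so its top is 28 mm above the bench. Origin: centre of its underside; z up. It is meant for the smallest tumbler (36 mm).
- disc_b: The second smallest of four flat round brown clay setter discs: diameter 64 mm, 10 mm thick, stuck down on the pale square kiln shelf (310 mm square, its top 18 mm above the bench), so its top is 28 mm above the bench. Origin: centre of its underside; z up. It is meant for the second smallest tumbler (46 mm).
- disc_c: The second largest of four flat round brown clay setter discs: diameter 78 mm, 10 mm thick, stuck down on the pale square kiln shelf (310 mm square, its top 18 mm above the bench), so its top is 28 mm above the bench. Origin: centre of its underside; z up. It is meant for the second largest tumbler (56 mm).
- disc_d: The largest of four flat round brown clay setter discs: diameter 92 mm, 10 mm thick, stuck down on the pale square kiln shelf (310 mm square, its top 18 mm above the bench), so its top is 28 mm above the bench. Origin: centre of its underside; z up. It is meant for the largest tumbler (66 mm).
- mug: Bystander: loose mug of the same clay, outer diameter 60 mm, height 70 mm, with one loop handle that reaches 50 mm from the axis along its +y. Stands among the tumblers. Origin: centre of its underside. Leave it alone.
- bowl: Bystander: loose low bowl of the same clay, rim diameter 92 mm, height 38 mm. Stands among the tumblers. Origin: centre of its underside. Leave it alone.
Mind the look-alikes: they are no part of the job. Leave any orange or pink look-alike of the tumbler_a alone. What is shaped like the tumbler_d but yellow is not meant.

How it is judged:
At the end, for the whole second after the job is handed in: Every tumbler stands upright (within 0.08 rad) and at rest on top of the disc of its own size rank, its underside 7 to 13 mm above the disc's underside (the disc is 10 mm thick), its axis within 10 mm of the disc's centre (horizontal distance between tumbler_a and disc_a below 0.01 m and z of tumbler_a in the frame of disc_a between 0.007 and 0.013 m and angle between each of tumbler_a, tumbler_b, tumbler_c, tumbler_d's own z axis and vertical below 0.08 rad and linear speed of each of tumbler_a, tumbler_b, tumbler_c, tumbler_d below 0.01 m/s and angular speed of each of tumbler_a, tumbler_b, tumbler_c, tumbler_d below 0.1 rad/s and horizontal distance between tumbler_b and disc_b below 0.01 m and z of tumbler_b in the frame of disc_b between 0.007 and 0.013 m and horizontal distance between tumbler_c and disc_c below 0.01 m and z of tumbler_c in the frame of disc_c between 0.007 and 0.013 m and horizontal distance between tumbler_d and disc_d below 0.01 m and z of tumbler_d in the frame of disc_d between 0.007 and 0.013 m); the robot touches nothing.
It fails at once if the mug or the bowl is shifted by more than 25 mm or tipped over (distance of any of mug, bowl from where it was at the start of the episode above 0.025 m or angle between any of mug, bowl's own z axis and vertical above 0.5 rad).
It fails at once if a tumbler is knocked over or laid down (leans more than 40 degrees) (angle between any of tumbler_a, tumbler_b, tumbler_c, tumbler_d's own z axis and vertical above 0.7 rad).
It fails at once if a tumbler is dropped onto its disc: it arrives at more than 0.5 m/s (a fall of over 12 mm) ((linear speed of tumbler_a above 0.5 m/s and z of tumbler_a in the frame of disc_a below 0.025 m and horizontal distance between tumbler_a and disc_a below 0.03 m) or (linear speed of tumbler_b above 0.5 m/s and z of tumbler_b in the frame of disc_b below 0.025 m and horizontal distance between tumbler_b and disc_b below 0.03 m) or (linear speed of tumbler_c above 0.5 m/s and z of tumbler_c in the frame of disc_c below 0.025 m and horizontal distance between tumbler_c and disc_c below 0.03 m) or (linear speed of tumbler_d above 0.5 m/s and z of tumbler_d in the frame of disc_d below 0.025 m and horizontal distance between tumbler_d and disc_d below 0.03 m)).
It also fails if it takes over 112 s, if anything falls off the work surface, if the arm or the gripper's body presses on something with over 40 N, if the wrist force passes 120 N, or if a joint passes its speed limit or range.

ROBOT

A 6-joint arm with a two-finger parallel gripper is mounted at the origin on the work surface. World frame = base frame: x ahead of the robot, y to its left, z up, the work surface at z = 0. Lengths are in m, angles in rad, forces in N, time in s.
With the tool pointing down it reaches from about 0.4 to 0.825 m from the base axis. Payload 7 kg.
Tool frame: the origin (TCP) lies at the very end of the fingers, on their centre line; the grasp point (between the pads) lies arm.hold_point_z behind it (arm.hold_point_z is the distance from the TCP to the grasp point, in m); z points along the fingers, y is the line along which they close (so a half turn about z gives the same grasp; the last joint's range is limited). The gripper opens to 88 mm and grips with 3 to 60 N. Pads are 19 mm wide; open, the fingers measure 130 mm over their backs; the gripper's body (78 mm by 193 mm) begins 47 mm behind the grasp point.
Start: joints at [1.575, 0.359, 0.012, 0, -1.224, -0.288], TCP at [0.189, 0.648, 0.227] pointing down, gripper open.
Joint ranges: [-3.07, 3.07], [-1.43, 2.12], [-1.02, 1.25], [-3.03, 1.67], [-3.05, -0], [-3.03, 3.03]. Speed limits (rad/s): [2.39, 2.39, 3.01, 3.14, 3.14, 3.14].

INTERFACE

Orientations are given as [roll, pitch, yaw] about the fixed x, y, z axes, in that order (R = Rz(yaw) Ry(pitch) Rx(roll)).
In Python, from station import arm gives the robot as it stands.
- The arm moves only by the tool advance, called after "Request:" as name([rows], argument=value, ...), one row to a line, values as JSON. Schema: {"type":"object","properties":{"deltas":{"type":"array","items":{"type":"number"},"minItems":5,"maxItems":100},"force":{"type":"number"},"only":{"type":"string"},"quiet":{"type":"boolean"},"lines":{"type":"string"}},"required":["deltas"],"additionalProperties":false}. deltas is one flat list of numbers that holds 1 to 20 rows one after another, with no inner brackets; each row has 5 numbers: the finger opening in m, then dx, dy, dz in fractions of the full range, 1 being 0.75 m, then a turn about the tool's z in normalised numbers (1 is 2 rad); each row is the pose to reach, as a shift and turn from the pose commanded when the call began, along the tool's axes at that moment; what a row does not reach only later rows make up. A row lasts 1/12 s, in which the tool goes at most 0.0417 m and 0.125 rad, less where a joint would pass 70% of its speed; a pose out of reach is approached as far as the arm can. The fingers move at their own pace and stop on an object; force is the grip in N (left out, the last holds). Time passes only in rows, so rows that do not move let the fingers close. The tool returns the time, the measured TCP pose, the force, the opening and the grip force at its end. only (a regular expression) keeps the lines of the reply that match it, lines (a string "A,B") keeps lines A to B, and quiet returns only ok. Input that does not fit is refused with a message, and nothing moves.
- arm.get_state(): the state, without advancing time (a new reading comes with each control period).
- arm.grab_frame(name): name is "scene" or "top" or "wrist"; returns the picture (420x560x3 uint8, red, green, blue); there is no depth.
- arm.camera_params(name): a dict with "fx", "fy", "cx", "cy" (pixels), "D" ([k1, k2, p1, p2, k3] as OpenCV has them; the pictures are not rectified), "T" (4x4, takes a point from camera to world coordinates); the wrist camera has in their place "hand_eye" (4x4, takes a point from camera to tool coordinates, whose origin is the TCP and whose axes are the flange's). Camera axes: x right, y down, z forward; pixel columns grow to the right and rows downward; lengths in m; the calibration is good to about 2 mm. A picture is of the moment at which its call begins: read the wrist's pose just before it. camera_params takes no time and is no camera call.
- arm.job_done(): hands the job in; it is judged then, once.
The state is a dict: "t": time; "q": joint angles; "qd": joint speeds; "joint_efforts": joint torques, N m; "eef_pos": TCP position; "ee_rot": TCP orientation; "force": force on the tool from outside, world axes, zero at the start; "moment": the same for the moment, N m; "width": finger opening in m; "gripper_force": force on a finger pad.
Only numpy, scipy, OpenCV 4.12 (cv2) and the standard library are available. Lean on these libraries where they do the work, as an engineer would, in place of code of your own. Each camera call takes 0.05 s, during which the arm holds its last target. There are 200 camera calls.

## Working session

There is one attempt and no reset: what is moved stays moved. The work goes in short steps, Python scripts to look and compute and a tool call to move; the robot and the scene stay as the last step left them, time stands still between calls to the robot, and variables do not carry over. Pictures are saved under pics/ and viewed, at most 14 in all, crops included, and the job is handed in when it is done.

```bash
ls; mkdir -p pics; python3 - <<'E'
from station import arm
import cv2
s=arm.get_state();print({k:s[k] for k in('t','eef_pos','ee_rot','width')},arm.hold_point_z)
for n in('scene','top','wrist'):
    cv2.imwrite(f'pics/{n}0.png',arm.grab_frame(n)[:,:,::-1])
    p=arm.camera_params(n);print(n,p)
E
```

```text
pics
{'t': 0.0, 'eef_pos': array([0.18887498, 0.64755703, 0.22564051]), 'ee_rot': array([ 3.13999811e+00, -1.23740519e-04, -2.83948866e-01]), 'width': 0.08765055590900002} 0.0188
scene {'fx': 405.8962739769703, 'fy': 405.8962739769703, 'cx': 276.20934378856623, 'cy': 213.88570378384753, 'D': array([0.02212815, 0.        , 0.        , 0.        , 0.        ]), 'T': array([[ 0.39122225,  0.55260338, -0.73591756,  1.20071675],
       [ 0.92009391, -0.21809587,  0.32536348, -0.27948767],
       [ 0.01929638, -0.8044027 , -0.59377096,  0.62546756],
       [ 0.        ,  0.        ,  0.        ,  1.        ]])}
top {'fx': 541.8516560800698, 'fy': 541.8516560800698, 'cx': 281.37628568047285, 'cy': 208.36816796057565, 'D': array([-0.066857,  0.      ,  0.      ,  0.      ,  0.      ]), 'T': array([[-0.02298611, -0.99312969,  0.11473906,  0.34948309],
       [-0.99969658,  0.02384973,  0.00615955,  0.03162477],
       [-0.00885372, -0.11456266, -0.99337657,  1.22426091],
       [ 0.        ,  0.        ,  0.        ,  1.        ]])}
wrist {'fx': 346.12201456545563, 'fy': 346.12201456545563, 'cx': 276.2164746872775, 'cy': 211.86524490642776, 'D': array([0.0003175, 0.       , 0.       , 0.       , 0.       ]), 'hand_eye': array([[ 3.25254128e-04, -9.68891365e-01, -2.47486197e-01,
         6.56922967e-02],
       [ 9.99999519e-01,  8.61027272e-05,  9.77144527e-04,
        -8.74035455e-04],
       [-9.25437658e-04, -2.47486395e-01,  9.68890927e-01,
        -1.58916110e-01],
       [ 0.00000000e+00,  0.00000000e+00,  0.00000000e+00,
         1.00000000e+00]])}
```

View pics/top0.png

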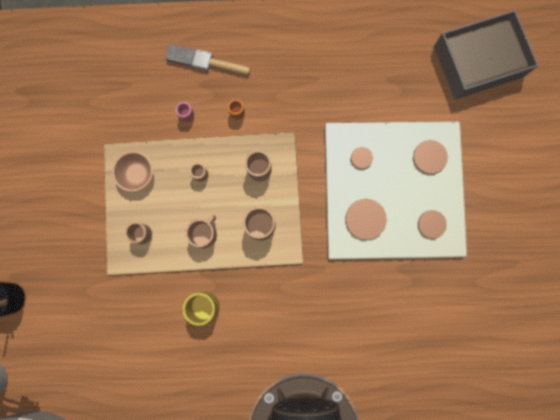

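View pics/scene0.png

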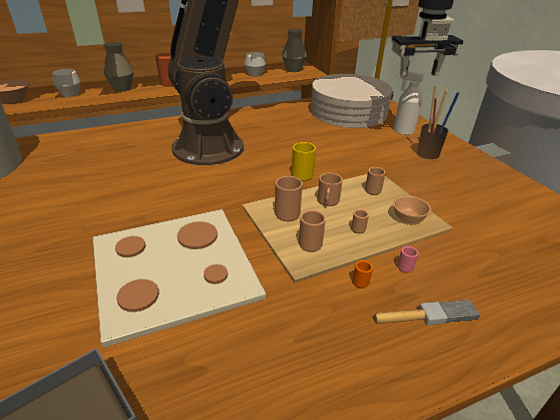

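The top view shows tumblers a (199,172), b (138,233), c (258,166), d (260,224), and the mug (201,234) and bowl (133,173). Discs are a (362,158), b (432,224), c (431,157), d (366,219). The scene view agrees, and the yellow, orange and pink cups are decoys off the board.

```bash
cat > h.py <<'E'
import numpy as np, cv2
from station import arm
from scipy.spatial.transform import Rotation as R
from scipy.optimize import least_squares
def cam(n):
    p=arm.camera_params(n)
    K=np.array([[p['fx'],0,p['cx']],[0,p['fy'],p['cy']],[0,0,1]])
    if n=='wrist':
        s=arm.get_state();T=np.eye(4);T[:3,:3]=R.from_euler('xyz',s['ee_rot']).as_matrix();T[:3,3]=s['eef_pos'];T=T@p['hand_eye']
    else: T=p['T']
    return K,p['D'],T
def cast(px,c,z):
    K,D,T=c
    u=cv2.undistortPoints(np.float64(px).reshape(-1,1,2),K,D)[:,0]
    d=np.c_[u,np.ones(len(u))]@T[:3,:3].T;o=T[:3,3]
    return (o+d*((z-o[2])/d[:,2])[:,None])[:,:2]
def proj(P,c):
    K,D,T=c;M=np.linalg.inv(T)
    return cv2.projectPoints(np.float64(P).reshape(-1,1,3),cv2.Rodrigues(M[:3,:3])[0],M[:3,3],K,D)[0][:,0]
def fit(pts,r,c0):
    f=lambda v:np.hypot(*(pts-v[:2]).T)-r
    s=least_squares(f,c0,loss='soft_l1',f_scale=.001);return s.x,np.sqrt(np.mean(f(s.x)**2))
E
python3 - <<'E'
from h import *
im=cv2.imread('pics/top0.png');c=cam('top');nad=c[2][:2,3]
lab=cv2.cvtColor(im,cv2.COLOR_BGR2LAB).astype(int)
for n,(u,v) in dict(board=(170,200),shelf=(395,190),wallc=(262,178),disc=(366,219),a=(199,172)).items(): print(n,lab[v,u])
vis=im.copy()
def blob(m,u,v):
    cs,_=cv2.findContours(m.astype('uint8'),cv2.RETR_EXTERNAL,cv2.CHAIN_APPROX_NONE)
    k=max(cs,key=lambda q:cv2.pointPolygonTest(q,(u,v),True));cv2.drawContours(vis,[k],-1,(0,255,0),1);return k[:,0].astype(float)
m=(lab[...,0]<125)
for n,u,v,r,z in(('a',199,172,18,62),('b',138,233,23,77),('c',258,166,28,92),('d',260,224,33,107),('mug',201,234,30,82),('bowl',133,173,46,50)):
    p=cast(blob(m,u,v),c,z/1e3);c0=cast([[u,v]],c,z/1e3)[0]
    far=(p-c0)@(c0-nad)>0
    x,e=fit(p[far],r/1e3,c0);print('tumbler',n,x.round(4),'rms',round(e,4),len(p))
md=lab[...,1]-128>8
for n,u,v,r in(('a',362,158,25),('b',432,224,32),('c',431,157,39),('d',366,219,46)):
    p=cast(blob(md,u,v),c,.028);c0=cast([[u,v]],c,.028)[0]
    x,e=fit(p,r/1e3,c0);print('disc',n,x.round(4),'rms',round(e,4),len(p))
cv2.imwrite('pics/seg.png',cv2.resize(vis[110:290,90:480],None,fx=2,fy=2))
E
```

```text
board [195 133 156]
shelf [225 123 137]
wallc [ 82 132 139]
disc [167 142 149]
a [119 136 144]
tumbler a [0.5665 0.2146] rms 0.0046 31
tumbler b [0.4388 0.3447] rms 0.0052 43
tumbler c [0.5717 0.0854] rms 0.0035 56
tumbler d [0.4449 0.0823] rms 0.003 72
tumbler mug [0.432  0.2054] rms 0.0075 67
tumbler bowl [0.5682 0.3578] rms 0.0094 91
disc a [0.4508 0.057 ] rms 0.6107 2021
disc b [0.4508 0.057 ] rms 0.6039 2021
disc c [0.4508 0.057 ] rms 0.597 2021
disc d [0.4508 0.057 ] rms 0.5901 2021
```

View pics/seg.png

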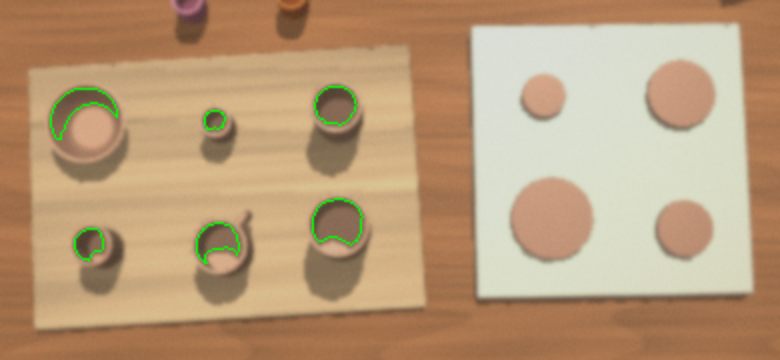

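The dark mask only catches the interiors. I'll use a chroma ratio instead, restricted to the board and the shelf.

```bash
cat > seg.py <<'E'
from h import *
im=cv2.imread('pics/top0.png');c=cam('top');nad=c[2][:2,3]
big=cv2.resize(im,None,fx=1,fy=1)
lab=cv2.cvtColor(cv2.GaussianBlur(big,(3,3),0).astype(np.float32)/255,cv2.COLOR_BGR2LAB)
ratio=lab[...,1]/np.maximum(lab[...,2],3)
print('ratio board,shadow,wall,in',[round(float(ratio[v,u]),2) for u,v in((170,200),(256,190),(262,178),(258,160))])
vis=im.copy()
def blob(m,u,v,w):
    k=np.zeros_like(m);k[v-w:v+w,u-w:u+w]=m[v-w:v+w,u-w:u+w]
    cs,_=cv2.findContours(k.astype('uint8'),cv2.RETR_EXTERNAL,cv2.CHAIN_APPROX_NONE)
    q=max(cs,key=cv2.contourArea);cv2.drawContours(vis,[q],-1,(0,255,0),1);return q[:,0].astype(float)
m=ratio>.31
for n,u,v,r,z in(('a',199,172,18,62),('b',138,233,23,77),('c',258,166,28,92),('d',260,224,33,107),('mug',201,234,30,82),('bowl',133,173,46,50)):
    p=cast(blob(m,u,v,26),c,z/1e3);c0=cast([[u,v]],c,z/1e3)[0]
    far=(p-c0)@(c0-nad)>-.003
    x,e=fit(p[far],r/1e3,c0);print('tumbler',n,x.round(4),'rms',round(e,4),len(p))
md=lab[...,1]>5.5
for n,u,v,r in(('a',362,158,25),('b',432,224,32),('c',431,157,39),('d',366,219,46)):
    p=cast(blob(md,u,v,28),c,.028);c0=cast([[u,v]],c,.028)[0]
    x,e=fit(p,r/1e3,c0);print('disc',n,x.round(4),'rms',round(e,4),len(p))
cv2.imwrite('pics/seg2.png',cv2.resize(vis[110:290,90:480],None,fx=2,fy=2))
E
python3 seg.py
```

```text
ratio board,shadow,wall,in [0.19, 0.21, 0.51, 0.56]
tumbler a [0.57 0.22] rms 0.0017 51
tumbler b [0.438  0.3529] rms 0.0011 71
tumbler c [0.576  0.0873] rms 0.0017 83
tumbler d [0.4491 0.0864] rms 0.0011 93
tumbler mug [0.4339 0.2124] rms 0.0059 98
tumbler bowl [0.576  0.3685] rms 0.0011 120
disc a [ 0.5984 -0.1432] rms 0.0022 57
disc b [ 0.4447 -0.2944] rms 0.0022 76
disc c [ 0.5971 -0.2989] rms 0.002 93
disc d [ 0.4596 -0.147 ] rms 0.0021 115
```

View pics/seg2.png

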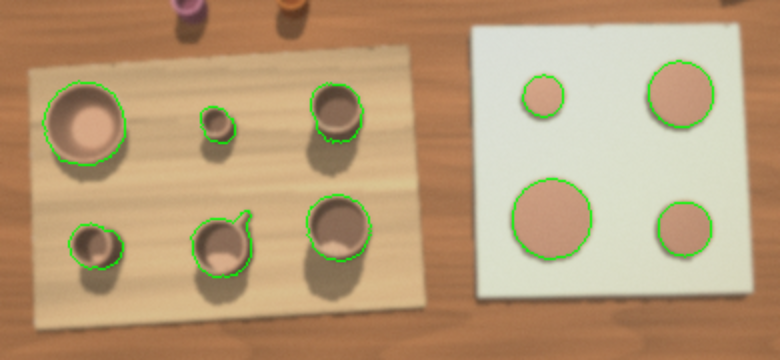

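Segmentation is good to about 2 mm. I'll keep yaw at 0, so closing runs along world y, and do b first, checking it with the wrist camera.

The rows are not in the units I measure in: shifts go in shares of 0.75 m and turns go in shares of 2 rad. I convert before sending: 0.3216 m is 0.4288, 0.2135 m is 0.2847, -0.284 rad is -0.142.

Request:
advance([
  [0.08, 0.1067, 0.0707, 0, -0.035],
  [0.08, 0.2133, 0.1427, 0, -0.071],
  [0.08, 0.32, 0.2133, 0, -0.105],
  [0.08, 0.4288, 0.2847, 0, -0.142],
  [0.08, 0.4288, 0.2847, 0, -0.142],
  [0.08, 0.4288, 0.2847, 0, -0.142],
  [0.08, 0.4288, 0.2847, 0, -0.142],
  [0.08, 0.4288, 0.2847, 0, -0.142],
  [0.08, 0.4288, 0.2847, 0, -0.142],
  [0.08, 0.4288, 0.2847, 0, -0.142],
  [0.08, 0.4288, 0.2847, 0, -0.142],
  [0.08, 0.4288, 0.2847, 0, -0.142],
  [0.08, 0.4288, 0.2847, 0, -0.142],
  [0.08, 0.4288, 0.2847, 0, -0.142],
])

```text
refused: deltas[0]: [0.08, 0.1067, 0.0707, 0, -0.035] is not of type 'number' (schema: type "number"). Nothing was moved.
```

The error is about the shape of the input: one flat list, 5 numbers to a row, no inner brackets. Fixing that and sending the same move.

Request:
advance(deltas=[0.08, 0.1067, 0.0707, 0, -0.035, 0.08, 0.2133, 0.1427, 0, -0.071, 0.08, 0.32, 0.2133, 0, -0.105, 0.08, 0.4288, 0.2847, 0, -0.142, 0.08, 0.4288, 0.2847, 0, -0.142, 0.08, 0.4288, 0.2847, 0, -0.142, 0.08, 0.4288, 0.2847, 0, -0.142, 0.08, 0.4288, 0.2847, 0, -0.142, 0.08, 0.4288, 0.2847, 0, -0.142, 0.08, 0.4288, 0.2847, 0, -0.142, 0.08, 0.4288, 0.2847, 0, -0.142, 0.08, 0.4288, 0.2847, 0, -0.142, 0.08, 0.4288, 0.2847, 0, -0.142, 0.08, 0.4288, 0.2847, 0, -0.142])

```text
t: 1.32
eef_pos: [0.4374, 0.3538, 0.2264]
ee_rot: [3.142, 0.0, 0.001]
force: [0.5, 0.2, 0.1]
width: 0.0802
gripper_force: 0.0
```

```bash
cat > w.py <<'E'
# usage: w.py x y r z tag  : measure rim circle (tumbler) or disc near (x,y) in the wrist view
import sys
from h import *
x,y,r,z=map(float,sys.argv[1:5]);tag=sys.argv[5];disc=len(sys.argv)>6
c=cam('wrist');im=arm.grab_frame('wrist')[:,:,::-1].copy();s=arm.get_state()
lab=cv2.cvtColor(cv2.GaussianBlur(im,(3,3),0).astype(np.float32)/255,cv2.COLOR_BGR2LAB)
m=(lab[...,1]>5.5) if disc else lab[...,1]/np.maximum(lab[...,2],3)>.31
th=np.linspace(0,6.28,60)
ring=lambda k:proj(np.c_[x+k*r*np.cos(th),y+k*r*np.sin(th),0*th+z],c)
roi=np.zeros(m.shape,'uint8');cv2.fillPoly(roi,[ring(1.7).astype(np.int32)],1)
cs,_=cv2.findContours((m*roi).astype('uint8'),cv2.RETR_EXTERNAL,cv2.CHAIN_APPROX_NONE)
q=max(cs,key=cv2.contourArea);p=cast(q[:,0],c,z);nad=c[2][:2,3];c0=p.mean(0)
if not disc: p=p[(p-c0)@(c0-nad)>-.002]
X,e=fit(p,r,c0)
cv2.drawContours(im,[q],-1,(0,255,0),1);cv2.imwrite(f'pics/w_{tag}.png',im)
print('t',round(s['t'],2),'centre',X.round(4),'rms',round(e,4),'nadir',nad.round(3),'tcp',s['eef_pos'].round(4),s['ee_rot'].round(4))
E
python3 w.py 0.438 0.353 0.023 0.077 b
```

```text
t 1.37 centre [0.4392 0.3513] rms 0.0024 nadir [0.503 0.355] tcp [0.4373 0.3539 0.2264] [3.1416e+00 2.0000e-04 1.6000e-03]
```

View pics/w_b.png

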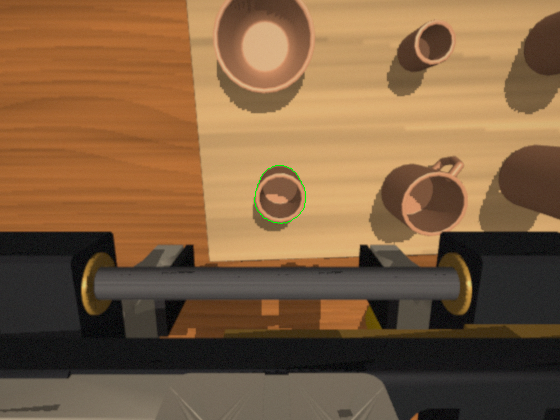

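The wrist view has tumbler b at (280,195) between the finger bases, and its position agrees with the top view to 2 mm. Next I descend and grip b.

To row units: 0.193 m is 0.2573, 0.03 m is 0.04.

Request:
advance(deltas=[0.08, 0.002, 0.0027, 0.04, 0, 0.08, 0.002, 0.0027, 0.0933, 0, 0.08, 0.002, 0.0027, 0.1467, 0, 0.08, 0.002, 0.0027, 0.2, 0, 0.08, 0.002, 0.0027, 0.24, 0, 0.08, 0.002, 0.0027, 0.2573, 0, 0.08, 0.002, 0.0027, 0.2573, 0, 0.04, 0.002, 0.0027, 0.2573, 0, 0.04, 0.002, 0.0027, 0.2573, 0, 0.04, 0.002, 0.0027, 0.2573, 0, 0.04, 0.002, 0.0027, 0.2573, 0, 0.04, 0.002, 0.0027, 0.2573, 0, 0.04, 0.002, 0.0027, 0.2573, 0, 0.04, 0.002, 0.0027, 0.2573, 0, 0.04, 0.002, 0.0027, 0.2573, 0], force=25)

```text
t: 2.62
eef_pos: [0.4397, 0.3512, 0.0344]
ee_rot: [-3.141, -0.001, 0.0]
force: [-2.0, -0.7, 7.4]
width: 0.046
gripper_force: 25.0
```

To row units: 0.42 m is 0.56, -0.13 m is -0.1733.

Request:
advance(deltas=[0.04, 0, 0, -0.0133, 0, 0.04, 0, 0, -0.04, 0, 0.04, 0, 0, -0.08, 0, 0.04, 0, 0, -0.12, 0, 0.04, 0, 0, -0.16, 0, 0.04, 0, 0.0267, -0.1733, 0, 0.04, 0, 0.0667, -0.1733, 0, 0.04, 0, 0.1133, -0.1733, 0, 0.04, 0, 0.16, -0.1733, 0, 0.04, 0, 0.2067, -0.1733, 0, 0.04, 0, 0.2533, -0.1733, 0, 0.04, 0, 0.3, -0.1733, 0, 0.04, 0, 0.3467, -0.1733, 0, 0.04, 0, 0.3933, -0.1733, 0, 0.04, 0, 0.44, -0.1733, 0, 0.04, 0, 0.4867, -0.1733, 0, 0.04, 0, 0.5333, -0.1733, 0, 0.04, 0, 0.56, -0.1733, 0, 0.04, 0, 0.56, -0.1733, 0])

```text
t: 4.2
eef_pos: [0.4388, -0.072, 0.164]
ee_rot: [3.141, 0.0, -0.003]
force: [0.2, 0.8, -0.9]
width: 0.0461
gripper_force: 25.0
```

```bash
for a in "0.4447 -0.2944 0.032 0.028 db" "0.4596 -0.147 0.046 0.028 dd" "0.5984 -0.1432 0.025 0.028 da"; do python3 w.py $a 1; done
```

```text
t 4.25 centre [ 0.4442 -0.2931] rms 0.0031 nadir [ 0.505 -0.071] tcp [ 0.4391 -0.0707  0.164 ] [-3.1415e+00 -1.0000e-04 -3.4000e-03]
t 4.3 centre [ 0.459  -0.1493] rms 0.0004 nadir [ 0.505 -0.07 ] tcp [ 0.4393 -0.0698  0.164 ] [-3.1413e+00 -3.0000e-04 -2.3000e-03]
t 4.35 centre [ 0.5977 -0.1451] rms 0.0091 nadir [ 0.505 -0.069] tcp [ 0.4395 -0.0692  0.1639] [-3.1414e+00 -4.0000e-04 -1.0000e-03]
```

View pics/w_da.png

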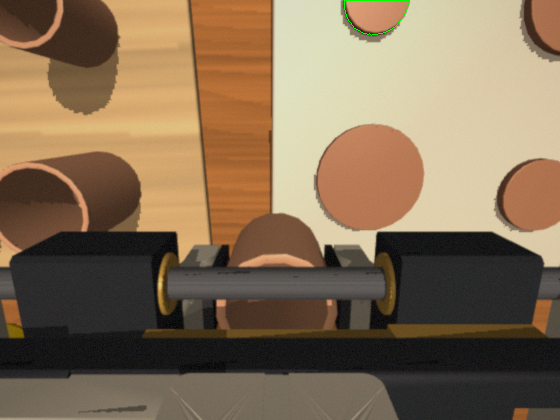

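The view shows the held tumbler at (275,270), disc d at (370,177), and part of disc a at (376,10). The disc positions agree with the top view. Now I'll place b.

To row units: 0.226 m is 0.3013, 0.005 m is 0.0067.

Request:
advance(deltas=[0.04, 0, 0.04, 0, 0, 0.04, 0.0067, 0.0867, 0, 0, 0.04, 0.0067, 0.1333, 0, 0, 0.04, 0.0067, 0.18, 0, 0, 0.04, 0.0067, 0.2267, 0, 0, 0.04, 0.0067, 0.2667, 0, 0, 0.04, 0.0067, 0.2933, 0, 0, 0.04, 0.0067, 0.3013, 0, 0, 0.04, 0.0067, 0.3013, 0.0267, 0, 0.04, 0.0067, 0.3013, 0.0667, 0, 0.04, 0.0067, 0.3013, 0.1067, 0, 0.04, 0.0067, 0.3013, 0.1333, 0, 0.04, 0.0067, 0.3013, 0.1413, 0, 0.04, 0.0067, 0.3013, 0.144, 0, 0.04, 0.0067, 0.3013, 0.144, 0])

```text
t: 5.6
eef_pos: [0.4454, -0.2945, 0.056]
ee_rot: [3.141, -0.0, 0.002]
force: [0.1, -0.1, -0.6]
width: 0.0458
gripper_force: 25.0
```

To row units: 0.005 m is 0.0067, 0.004 m is 0.0053.

Request:
advance(deltas=[0.04, 0, 0, 0.0013, 0, 0.04, 0, 0, 0.0027, 0, 0.04, 0, 0, 0.004, 0, 0.04, 0, 0, 0.0053, 0, 0.04, 0, 0, 0.0067, 0, 0.04, 0, 0, 0.0067, 0])

```text
t: 6.1
eef_pos: [0.4445, -0.2951, 0.0506]
ee_rot: [-3.142, -0.0, -0.0]
force: [0.1, -0.0, -1.7]
width: 0.0458
gripper_force: 25.0
```

To row units: 0.001 m is 0.0013, 0.0005 m is 0.0007.

Request:
advance(deltas=[0.04, 0, 0, 0.0007, 0, 0.04, 0, 0, 0.0013, 0, 0.04, 0, 0, 0.0013, 0])

```text
t: 6.35
eef_pos: [0.4446, -0.2951, 0.0504]
ee_rot: [3.141, -0.0, 0.0]
force: [-2.6, 2.3, 9.2]
width: 0.0456
gripper_force: 25.0
```

Request:
advance(deltas=[0.04, 0, 0, 0.0013, 0, 0.04, 0, 0, 0.0013, 0])

```text
t: 6.52
eef_pos: [0.4447, -0.2951, 0.0503]
ee_rot: [3.141, -0.0, 0.001]
force: [-5.7, 5.5, 18.9]
width: 0.0461
gripper_force: 25.0
```

To row units: -0.381 m is -0.508, -0.16 m is -0.2133.

Request:
advance(deltas=[0.075, 0, 0, -0.0013, 0, 0.075, 0, 0, -0.0013, 0, 0.075, 0, 0, -0.0013, 0, 0.075, 0, 0, -0.0013, 0, 0.075, 0, 0, -0.0133, 0, 0.075, 0, 0, -0.0533, 0, 0.075, 0, 0, -0.1067, 0, 0.085, 0, 0, -0.16, 0, 0.086, 0, 0, -0.2, 0, 0.086, 0, -0.0533, -0.2, 0, 0.086, 0, -0.1067, -0.2, 0, 0.086, 0, -0.16, -0.2, 0, 0.086, 0, -0.2133, -0.2, 0, 0.086, 0, -0.2667, -0.2, 0, 0.086, 0, -0.32, -0.2, 0, 0.086, 0, -0.3733, -0.2, 0, 0.086, 0, -0.4267, -0.2, 0, 0.086, 0, -0.48, -0.2, 0, 0.086, 0.0067, -0.508, -0.2, 0, 0.086, 0.0067, -0.508, -0.2, 0])

```text
t: 8.18
eef_pos: [0.4504, 0.0896, 0.1994]
ee_rot: [-3.141, -0.001, 0.004]
force: [0.3, 0.6, -0.2]
width: 0.0857
gripper_force: 0.0
```

```bash
python3 w.py .449 .086 .033 .107 d; python3 w.py .576 .087 .028 .092 c
```

```text
t 8.23 centre [0.4499 0.0849] rms 0.0015 nadir [0.516 0.091] tcp [0.4497 0.088  0.1991] [-3.1415e+00 -4.0000e-04  3.7000e-03]
t 8.28 centre [0.5726 0.0855] rms 0.002 nadir [0.516 0.089] tcp [0.4494 0.0867 0.1988] [3.1414e+00 2.0000e-04 2.4000e-03]
```

View pics/w_d.png

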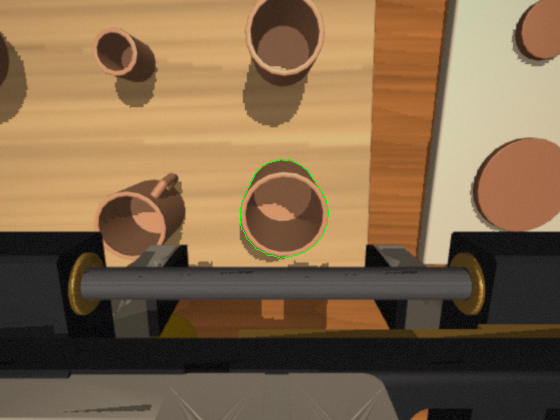

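Tumbler d is at (283,215), centred between the open fingers with the mug clear at (135,222). Descending on d.

To row units: 0.151 m is 0.2013, 0.135 m is 0.18.

Request:
advance(deltas=[0.087, 0, 0.0013, 0.0267, 0, 0.087, 0, 0.0013, 0.0667, 0, 0.087, 0, 0.0013, 0.1067, 0, 0.087, 0, 0.0013, 0.1467, 0, 0.087, 0, 0.0013, 0.18, 0, 0.087, 0, 0.0013, 0.2013, 0, 0.087, 0, 0.0013, 0.2013, 0, 0.06, 0, 0.0013, 0.2013, 0, 0.06, 0, 0.0013, 0.2013, 0, 0.06, 0, 0.0013, 0.2013, 0, 0.06, 0, 0.0013, 0.2013, 0, 0.06, 0, 0.0013, 0.2013, 0, 0.06, 0, 0.0013, 0.2013, 0], force=30)

```text
t: 9.37
eef_pos: [0.4503, 0.0852, 0.0489]
ee_rot: [-3.141, -0.002, 0.001]
force: [-0.3, -2.2, 7.9]
width: 0.0668
gripper_force: 30.0
```

To row units: 0.233 m is 0.3107, -0.065 m is -0.0867.

Request:
advance(deltas=[0.06, 0, 0, -0.0133, 0, 0.06, 0, 0, -0.04, 0, 0.06, 0, 0, -0.08, 0, 0.06, 0, 0.0267, -0.0867, 0, 0.06, 0.0067, 0.0667, -0.0867, 0, 0.06, 0.0127, 0.1067, -0.0867, 0, 0.06, 0.0127, 0.1467, -0.0867, 0, 0.06, 0.0127, 0.1867, -0.0867, 0, 0.06, 0.0127, 0.2267, -0.0867, 0, 0.06, 0.0127, 0.2667, -0.0867, 0, 0.06, 0.0127, 0.2933, -0.0867, 0, 0.06, 0.0127, 0.3107, -0.0867, 0, 0.06, 0.0127, 0.3107, -0.0867, 0, 0.06, 0.0127, 0.3107, -0.0667, 0, 0.06, 0.0127, 0.3107, -0.04, 0, 0.06, 0.0127, 0.3107, -0.0293, 0, 0.06, 0.0127, 0.3107, -0.0267, 0, 0.06, 0.0127, 0.3107, -0.0267, 0])

```text
t: 10.87
eef_pos: [0.4588, -0.1477, 0.0674]
ee_rot: [3.141, 0.001, 0.001]
force: [0.5, 0.2, -1.9]
width: 0.0668
gripper_force: 30.0
```

Request:
advance(deltas=[0.06, 0, 0, 0.0013, 0, 0.06, 0, 0, 0.0027, 0, 0.06, 0, 0, 0.004, 0, 0.06, 0, 0, 0.004, 0])

```text
t: 11.2
eef_pos: [0.4595, -0.1479, 0.065]
ee_rot: [-3.142, -0.001, 0.0]
force: [0.9, 0.1, -1.2]
width: 0.0667
gripper_force: 30.0
```

To row units: 0.0014 m is 0.0019, 0.0007 m is 0.0009.

Request:
advance(deltas=[0.06, 0, 0, 0.0009, 0, 0.06, 0, 0, 0.0019, 0, 0.06, 0, 0, 0.0019, 0])

```text
t: 11.45
eef_pos: [0.4595, -0.148, 0.0649]
ee_rot: [3.141, -0.001, 0.001]
force: [-5.2, 4.4, 16.8]
width: 0.067
gripper_force: 30.0
```

To row units: -0.234 m is -0.312, -0.14 m is -0.1867.

Request:
advance(deltas=[0.086, 0, 0, -0.0013, 0, 0.086, 0, 0, -0.0013, 0, 0.086, 0, 0, -0.0013, 0, 0.086, 0, 0, -0.0013, 0, 0.086, 0, 0, -0.0133, 0, 0.086, 0, 0, -0.0533, 0, 0.086, 0, 0, -0.1067, 0, 0.086, 0, 0, -0.1467, 0, 0.086, 0, 0, -0.1867, 0, 0.086, 0.02, -0.0467, -0.1867, 0, 0.086, 0.04, -0.0933, -0.1867, 0, 0.086, 0.0667, -0.14, -0.1867, 0, 0.086, 0.0933, -0.1867, -0.1867, 0, 0.086, 0.12, -0.2333, -0.1867, 0, 0.086, 0.14, -0.28, -0.1867, 0, 0.086, 0.1527, -0.312, -0.1867, 0, 0.086, 0.1527, -0.312, -0.1867, 0, 0.086, 0.1527, -0.312, -0.1867, 0])

```text
t: 12.95
eef_pos: [0.5737, 0.0873, 0.203]
ee_rot: [3.141, 0.001, 0.002]
force: [-0.4, -0.2, -0.7]
width: 0.0862
gripper_force: 0.0
```

```bash
python3 w.py .575 .087 .028 .092 c2; python3 w.py .57 .22 .018 .062 a
```

```text
t 13.0 centre [0.579  0.0854] rms 0.0025 nadir [0.64  0.088] tcp [0.5733 0.0863 0.2031] [3.1412e+00 9.0000e-04 1.2000e-03]
t 13.05 centre [0.5708 0.2184] rms 0.0023 nadir [0.639 0.087] tcp [0.5731 0.0857 0.2033] [3.1413e+00 5.0000e-04 4.0000e-04]
```

To row units: 0.16 m is 0.2133, 0.003 m is 0.004.

Request:
advance(deltas=[0.086, 0.004, 0, 0.04, 0, 0.086, 0.004, 0, 0.08, 0, 0.086, 0.004, 0, 0.12, 0, 0.086, 0.004, 0, 0.16, 0, 0.086, 0.004, 0, 0.1933, 0, 0.086, 0.004, 0, 0.2133, 0, 0.086, 0.004, 0, 0.2133, 0, 0.05, 0.004, 0, 0.2133, 0, 0.05, 0.004, 0, 0.2133, 0, 0.05, 0.004, 0, 0.2133, 0, 0.05, 0.004, 0, 0.2133, 0, 0.05, 0.004, 0, 0.2133, 0, 0.05, 0.004, 0, 0.2133, 0, 0.05, 0.004, 0, 0.2133, 0], force=30)

```text
t: 14.22
eef_pos: [0.577, 0.0861, 0.0443]
ee_rot: [-3.141, -0.001, 0.001]
force: [-1.3, -0.9, 6.8]
width: 0.0562
gripper_force: 30.0
```

To row units: 0.386 m is 0.5147, 0.0205 m is 0.0273.

Request:
advance(deltas=[0.05, 0, 0, -0.0133, 0, 0.05, 0, 0, -0.04, 0, 0.05, 0, 0, -0.08, 0, 0.05, 0, 0.0267, -0.0867, 0, 0.05, 0.0067, 0.0667, -0.0867, 0, 0.05, 0.0133, 0.1133, -0.0867, 0, 0.05, 0.02, 0.16, -0.0867, 0, 0.05, 0.0267, 0.2067, -0.0867, 0, 0.05, 0.0273, 0.2533, -0.0867, 0, 0.05, 0.0273, 0.3, -0.0867, 0, 0.05, 0.0273, 0.3467, -0.0867, 0, 0.05, 0.0273, 0.3933, -0.0867, 0, 0.05, 0.0273, 0.44, -0.0867, 0, 0.05, 0.0273, 0.48, -0.0867, 0, 0.05, 0.0273, 0.5067, -0.0867, 0, 0.05, 0.0273, 0.5147, -0.0867, 0, 0.05, 0.0273, 0.5147, -0.0667, 0, 0.05, 0.0273, 0.5147, -0.04, 0, 0.05, 0.0273, 0.5147, -0.028, 0, 0.05, 0.0273, 0.5147, -0.028, 0])

```text
t: 15.88
eef_pos: [0.5954, -0.299, 0.0618]
ee_rot: [-3.14, 0.004, 0.0]
force: [-0.1, -0.1, -1.3]
width: 0.0562
gripper_force: 30.0
```

Request:
advance(deltas=[0.05, 0, 0, 0.0013, 0, 0.05, 0, 0, 0.0027, 0, 0.05, 0, 0, 0.004, 0, 0.05, 0, 0, 0.0053, 0, 0.05, 0, 0, 0.0053, 0])

```text
t: 16.3
eef_pos: [0.5974, -0.2999, 0.0606]
ee_rot: [3.141, -0.001, 0.0]
force: [-0.4, -0.8, -0.9]
width: 0.0563
gripper_force: 30.0
```

To row units: 0.0014 m is 0.0019, 0.0007 m is 0.0009.

Request:
advance(deltas=[0.05, 0, 0, 0.0009, 0, 0.05, 0, 0, 0.0019, 0, 0.05, 0, 0, 0.0019, 0])

```text
t: 16.55
eef_pos: [0.5974, -0.3, 0.0603]
ee_rot: [3.141, -0.001, 0.001]
force: [-2.3, 2.9, 7.8]
width: 0.0562
gripper_force: 30.0
```

To row units: -0.28 m is -0.3733, -0.14 m is -0.1867.

Request:
advance(deltas=[0.08, 0, 0, -0.0013, 0, 0.08, 0, 0, -0.0013, 0, 0.08, 0, 0, -0.0013, 0, 0.08, 0, 0, -0.0013, 0, 0.08, 0, 0, -0.0133, 0, 0.08, 0, 0, -0.0533, 0, 0.08, 0, 0, -0.1067, 0, 0.08, 0, 0, -0.1467, 0, 0.07, 0, 0, -0.1867, 0, 0.07, 0, -0.0533, -0.1867, 0, 0.07, 0, -0.1067, -0.1867, 0, 0.07, 0, -0.16, -0.1867, 0, 0.07, 0, -0.2133, -0.1867, 0, 0.07, 0, -0.2667, -0.1867, 0, 0.07, 0, -0.32, -0.1867, 0, 0.07, 0, -0.3733, -0.1867, 0])

```text
t: 17.88
eef_pos: [0.5968, -0.0182, 0.1997]
ee_rot: [-3.141, -0.001, 0.0]
force: [2.4, -0.5, -0.0]
width: 0.07
gripper_force: 0.0
```

Request:
advance(deltas=[0.07, 0, -0.0533, 0, 0, 0.07, 0, -0.1067, 0, 0, 0.07, 0, -0.16, 0, 0, 0.07, -0.0133, -0.2133, 0, 0, 0.07, -0.0267, -0.2667, 0, 0, 0.07, -0.0353, -0.3187, 0, 0, 0.07, -0.0353, -0.3187, 0, 0, 0.07, -0.0353, -0.3187, 0, 0])

```text
t: 18.55
eef_pos: [0.57, 0.2212, 0.1992]
ee_rot: [-3.141, -0.0, 0.004]
force: [-0.1, -0.2, 0.7]
width: 0.0703
gripper_force: 0.0
```

```bash
python3 w.py .5705 .219 .018 .062 a2
```

```text
t 18.6 centre [0.5723 0.2191] rms 0.0022 nadir [0.636 0.222] tcp [0.5702 0.2198 0.1991] [ 3.1415e+00 -1.0000e-04  2.2000e-03]
```

View pics/w_a2.png

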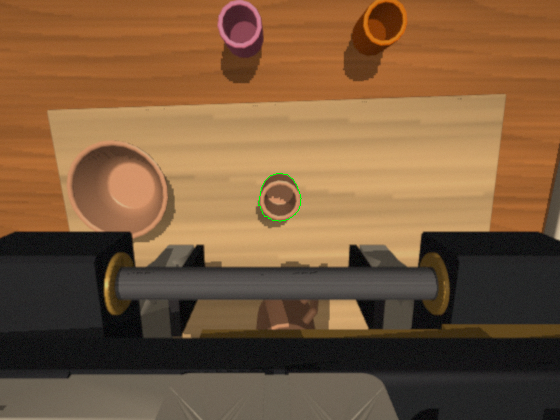

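Tumbler a is at (280,197), centred between the fingers, with the bowl (115,190) and mug clear. Grasping a.

To row units: 0.176 m is 0.2347, 0.17 m is 0.2267.

Request:
advance(deltas=[0.07, 0.0013, 0, 0.04, 0, 0.07, 0.0013, 0, 0.08, 0, 0.07, 0.0013, 0, 0.12, 0, 0.07, 0.0013, 0, 0.16, 0, 0.07, 0.0013, 0, 0.2, 0, 0.07, 0.0013, 0, 0.2267, 0, 0.07, 0.0013, 0, 0.2347, 0, 0.07, 0.0013, 0, 0.2347, 0, 0.03, 0.0013, 0, 0.2347, 0, 0.03, 0.0013, 0, 0.2347, 0, 0.03, 0.0013, 0, 0.2347, 0, 0.03, 0.0013, 0, 0.2347, 0, 0.03, 0.0013, 0, 0.2347, 0, 0.03, 0.0013, 0, 0.2347, 0, 0.03, 0.0013, 0, 0.2347, 0], force=25)

```text
t: 19.85
eef_pos: [0.5717, 0.2192, 0.0234]
ee_rot: [-3.141, -0.001, 0.001]
force: [-1.2, 0.2, 4.1]
width: 0.0344
gripper_force: 25.0
```

To row units: 0.3635 m is 0.4847, 0.0265 m is 0.0353.

Request:
advance(deltas=[0.03, 0, 0, -0.0133, 0, 0.03, 0, 0, -0.04, 0, 0.03, 0, 0, -0.08, 0, 0.03, 0, 0.0267, -0.1, 0, 0.03, 0.0067, 0.0667, -0.1, 0, 0.03, 0.0133, 0.1133, -0.1, 0, 0.03, 0.02, 0.16, -0.1, 0, 0.03, 0.0267, 0.2067, -0.1, 0, 0.03, 0.0333, 0.2533, -0.1, 0, 0.03, 0.0353, 0.3, -0.1, 0, 0.03, 0.0353, 0.3467, -0.1, 0, 0.03, 0.0353, 0.3933, -0.1, 0, 0.03, 0.0353, 0.4333, -0.1, 0, 0.03, 0.0353, 0.4667, -0.1, 0, 0.03, 0.0353, 0.4847, -0.1, 0, 0.03, 0.0353, 0.4847, -0.1, 0, 0.03, 0.0353, 0.4847, -0.0667, 0, 0.03, 0.0353, 0.4847, -0.04, 0, 0.03, 0.0353, 0.4847, -0.028, 0, 0.03, 0.0353, 0.4847, -0.028, 0])

```text
t: 21.52
eef_pos: [0.5965, -0.1438, 0.0417]
ee_rot: [-3.142, 0.004, 0.001]
force: [-0.2, 0.9, -0.8]
width: 0.0342
gripper_force: 25.0
```

Request:
advance(deltas=[0.03, 0, 0, 0.0013, 0, 0.03, 0, 0, 0.0027, 0, 0.03, 0, 0, 0.004, 0, 0.03, 0, 0, 0.0053, 0, 0.03, 0, 0, 0.0053, 0])

```text
t: 21.93
eef_pos: [0.5983, -0.1444, 0.0403]
ee_rot: [-3.142, -0.001, 0.0]
force: [-0.0, 0.1, -0.9]
width: 0.0343
gripper_force: 25.0
```

The opening reads 34.3 mm where I expected 36, so I'll check with the scene camera before setting down.

```bash
python3 - <<'E'
from h import *
im=arm.grab_frame('scene')[:,:,::-1]
u,v=proj([[.598,-.1445,.05]],cam('scene'))[0].astype(int);print(u,v)
cv2.imwrite('pics/s1.png',cv2.resize(im[v-75:v+60,u-90:u+90],None,fx=4,fy=4))
E
```

```text
216 263
```

View pics/s1.png

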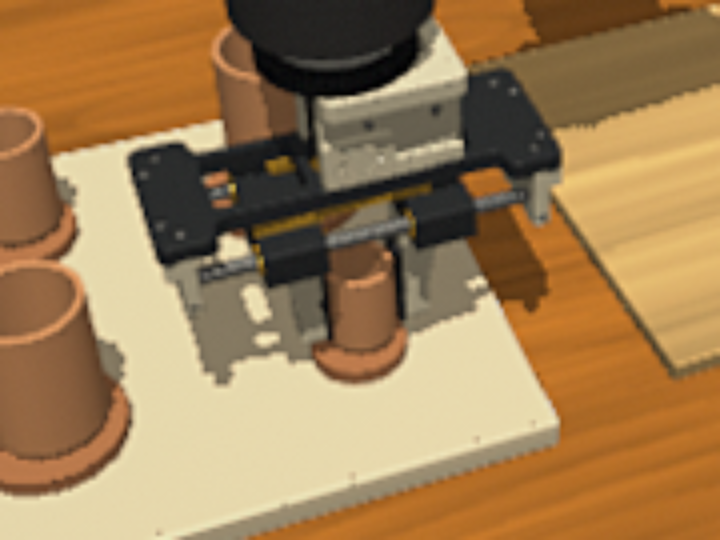

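Tumbler a is upright and held at (362,310) in the crop, just above its disc. I'll set it down, release, and inspect.

To row units: 0.0014 m is 0.0019, 0.0007 m is 0.0009.

Request:
advance(deltas=[0.03, 0, 0, 0.0009, 0, 0.03, 0, 0, 0.0019, 0, 0.03, 0, 0, 0.0019, 0])

```text
t: 22.23
eef_pos: [0.5983, -0.1445, 0.0394]
ee_rot: [3.141, -0.001, 0.001]
force: [-1.1, 1.8, 6.6]
width: 0.0344
gripper_force: 25.0
```

Contact. Now release, back off, and measure all four with the top camera.

To row units: -0.35 m is -0.4667, -0.32 m is -0.4267.

Request:
advance(deltas=[0.065, 0, 0, -0.0013, 0, 0.065, 0, 0, -0.0013, 0, 0.065, 0, 0, -0.0013, 0, 0.065, 0, 0, -0.0013, 0, 0.065, 0, 0, -0.0133, 0, 0.065, 0, 0, -0.0533, 0, 0.065, 0, 0, -0.1067, 0, 0.065, 0, 0, -0.1467, 0, 0.065, 0, 0, -0.2, 0, 0.065, 0, -0.0533, -0.2133, 0, 0.065, 0, -0.1067, -0.2133, 0, 0.065, 0, -0.16, -0.2133, 0, 0.065, 0, -0.2133, -0.2133, 0, 0.065, 0, -0.2667, -0.2133, 0, 0.065, 0, -0.32, -0.2133, 0, 0.065, 0, -0.3733, -0.2133, 0, 0.065, 0, -0.4267, -0.2133, 0, 0.065, 0, -0.4667, -0.2133, 0, 0.065, 0, -0.4667, -0.2133, 0])

```text
t: 23.82
eef_pos: [0.598, 0.2106, 0.1987]
ee_rot: [-3.141, -0.001, 0.004]
force: [0.3, -0.2, 0.4]
width: 0.0648
gripper_force: 0.0
```

```bash
python3 - <<'E'
from h import *
c=cam('top');im=arm.grab_frame('top')[:,:,::-1].copy()
for n,x,y,r,R_,h in(('a',.598,-.144,18,25,50),('b',.4445,-.294,23,32,65),('c',.597,-.3,28,39,80),('d',.459,-.148,33,46,95)):
    th=np.linspace(0,6.28,90)
    for rr,z in((r,28+h),(r-1,28.),(R_,28.)):
        q=proj(np.c_[x+rr/1e3*np.cos(th),y+rr/1e3*np.sin(th),0*th+z/1e3],c)
        cv2.polylines(im,[np.int32(q*16)],True,(0,255,0) if z>30 else (255,0,0),1,cv2.LINE_AA,4) if rr!=r-1 else 0
cv2.imwrite('pics/top1.png',cv2.resize(im[115:265,320:470],None,fx=4,fy=4,interpolation=cv2.INTER_CUBIC))
cv2.imwrite('pics/scene1.png',arm.grab_frame('scene')[:,:,::-1])
E
```

```text
(no output)
```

View pics/top1.png

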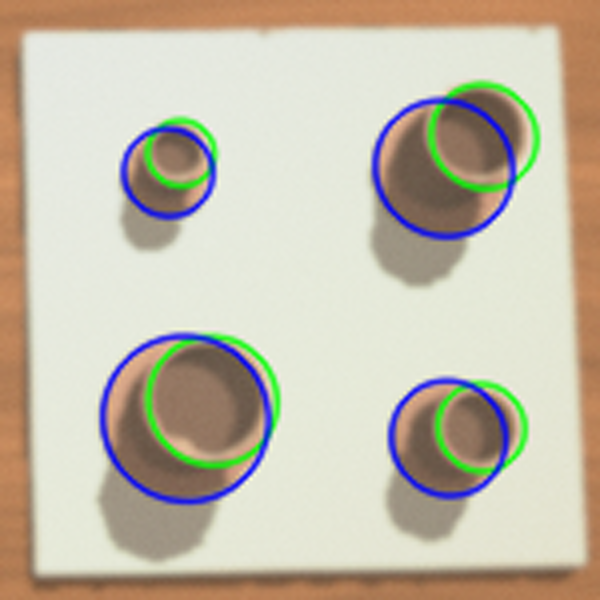

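View pics/scene1.png

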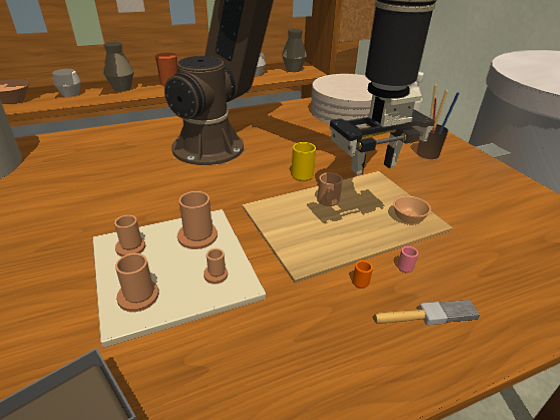

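All four predicted rims (green) and discs (blue) match the image to within about 1 px (2 mm). Everything is upright, and the mug and bowl haven't moved, so I'm handing in.

```bash
python3 -c "
from station import arm
print(arm.job_done())"
```

```text
the job is handed in; nothing more can be done
None
```

All four tumblers stand upright on their matching discs, about 2 mm off centre at most in the last top picture; the mug and bowl are where they stood. The job was handed in at about 24 s of the 112 s, and no verdict was printed.

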